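# Set the stop on the trimming gauge and lay up a cigar

### The job

Slide the brass stop onto the free end of the trimming gauge's bar, with its flag on the side of the cigar bed, until you feel its ball click home; the ball is set somewhere along the bar for today's length, so go by feel, do not force anything, and do not leave the stop past the click. Then take the cigar that lies on the bare worktop behind the rolling board and lay it in the gauge's bed with one end resting against the stop's flag, the stop still in its click, and leave everything else where it is.

Things in the scene. Friction and masses are not known exactly. Their poses are not given: they have to be found in the camera images.
- gauge: Trimming gauge, fixed: wooden board, origin on the worktop below it, reaching x -108..128, y -52..52 mm, top z 18. Its x axis points away from the bar's free end. Square steel bar (16 mm) along x at y -30, axis z 52, from its tip at x -100 to a dark post with face at x -23 (36 wide, top z 69). Cigar bed parallel to it at y 20; beyond it upright cutting plates at x 80..92, top z 76.
- bar_tip (a point): Centre of the bar's free end face (gauge x -100, y -30, z 52 mm); axes as the gauge's. On the bar, the stop's x axis is the gauge's x axis and its origin is at gauge y -30, z 36 mm.
- bed (a point): On the cigar bed's axis at floor height (gauge x 38, y 20, z 42.5 mm): the underside of the cigar's middle comes here, up to 12 mm off along x. Two cradles 10 mm long at gauge x 71 and -8, 23 mm wide at the floor, flaring sides to z 53; between them free for fingers down to z 18. The cigar's far end lies in the cutting plates' open-topped notch, 30 mm wide, floor z 41.
- stop: Loose brass stop, about 0.25 kg. Origin: centre of the underside of its sleeve, 56 (x) x 32 x 32 mm. Square bore, 17.5 mm (0.75 mm play each side on the bar), along x, 16 mm above the origin; the +x end goes on first and is belled over 8 mm to 26 mm. Slides freely until the bell meets the ball (origin about 25 mm short of it). Ball's pocket: in the bore's -y wall at x 0.
- stop_fin (a point): Middle of the ribbed thumb fin on the stop, the place to grip: 24 mm (x) by 14 mm (y), from z 32 to z 60 above the stop's origin (this point: z 46). Axes as the stop's.
- stop_flag (a point): Centre of the flag's measuring face (stop x 28, y 50, z 16 mm). The flag, 6 mm thick, reaches from the sleeve to stop y 62, z 6..30. The cigar touches it when its origin is 75 mm beyond this face along +x.
- ball (a joint): Sprung ball on the bar's -y side, locked anywhere from gauge x -75 to -55 mm (not measured). Value: 0 standing 4.2 mm out or in the pocket, 0.0015 to 0.004 pressed in by the sleeve. The bell presses it in with 4 to 7 N of push, then 1 to 5 N of drag for 18 mm or so, then it snaps into the pocket: the push drops by 4 N or more. To leave the click takes 6 to 9 N, either way. Further on is the post.
- cigar: Cigar, 150 mm long along its y axis, 19 mm thick, 14 g, lying on the bare worktop behind the rolling board (not the one on the board). Origin: its underside at mid length. Either end may go to the stop.
- wood_block: Small dark hardwood block, 37 x 50 x 18 mm, loose bystander near the front edge. Origin: centre of its underside.
- paste_cup: Small plastic cup of paste, 63 mm wide, 36 mm high, loose bystander standing on the rolling board (27 mm above the worktop). Origin: centre of its underside.
- lighter: Pocket lighter lying flat, 73 x 50 x 14 mm over all, loose bystander in front of the gauge. Origin: centre of its underside.

How it is judged (in metres and radians):
On the way:
1. the stop is on the bar and clicked onto the ball, while the cigar is still away from the gauge's bed (x of stop in the frame of gauge between -0.0775 and -0.05 m and y of stop in the frame of gauge between -0.033 and -0.027 m and z of stop in the frame of gauge between 0.033 and 0.039 m and angle between the x axis of stop and the x axis of gauge, either way round below 0.12 rad and value of joint ball below 0.0009 m and horizontal distance between cigar and bed above 0.06 m), for 0.3 s.
At the end, for the whole second after the job is handed in: Stop on the bar, right way round, ball sprung out (within 0.9 mm) in its pocket, origin at gauge x -77.5 to -50 mm, within 3 mm across; cigar in the bed (5 mm sideways, 3 mm in height, 0.1 rad) with its end no more than 3.5 mm from the flag; both at rest (x of stop in the frame of gauge between -0.0775 and -0.05 m and y of stop in the frame of gauge between -0.033 and -0.027 m and z of stop in the frame of gauge between 0.033 and 0.039 m and angle between the x axis of stop and the x axis of gauge, either way round below 0.12 rad and value of joint ball below 0.0009 m and y of cigar in the frame of gauge between 0.015 and 0.025 m and z of cigar in the frame of gauge between 0.0395 and 0.0455 m and angle between the y axis of cigar and the x axis of gauge, either way round below 0.1 rad and x of cigar in the frame of stop between 0.099 and 0.1065 m and linear speed of each of stop, cigar below 0.02 m/s); the robot touches nothing.
It fails at once if the stop is forced: more than 30 N between the stop and the gauge (contact force between stop and gauge above 30 N).
It fails at once if the wood block is shifted by more than 30 mm (distance of wood_block from where it was at the start of the episode above 0.03 m).
It fails at once if the cup is shifted by more than 30 mm (distance of paste_cup from where it was at the start of the episode above 0.03 m).
It fails at once if the lighter is shifted by more than 30 mm (distance of lighter from where it was at the start of the episode above 0.03 m).
It also fails if it takes over 72 s, if anything falls off the work surface, if the arm or the gripper's body presses on something with over 40 N, if the wrist force passes 120 N, or if a joint passes its speed limit or range.

### The arm

A 6-joint arm with a two-finger parallel gripper is mounted at the origin on a cart in front of the work surface, level with it; the furniture and walls round the work are solid. World frame = base frame: x ahead of the robot, y to its left, z up, the work surface at z = 0. Lengths are in m, angles in degrees, forces in N, time in s.
With the tool pointing down it reaches from about 0.4 to 0.825 m from the base axis. Payload 7 kg.
Tool frame: the origin (TCP) lies on the centre line of the jaws, within the pads' length; the fingertips stand 19 mm ahead of it and the grasp point (between the pads) is the TCP (r.tip_extent is the distance from the TCP to the fingertips, in m); z points along the fingers, y is the line along which they close (so a half turn about z gives the same grasp; the last joint's range is limited). The gripper opens to 88 mm and grips with 3 to 60 N. Pads are 19 mm wide; open, the fingers measure 130 mm over their backs; the gripper's body (78 mm by 193 mm) begins 47 mm behind the grasp point.
Start: joints at [-54.769, 20.546, 0.682, 0, -70.136, -16.507], TCP at [0.217, -0.639, 0.246] pointing down, gripper open.
Joint ranges: [-176.03, 176.03], [-82.01, 121.73], [-58.28, 71.71], [-173.87, 95.51], [-174.79, -0.11], [-173.66, 173.66]. Speed limits (degrees/s): [136.94, 136.94, 172.46, 180, 180, 180].

### API

Orientations are given as [roll, pitch, yaw] about the fixed x, y, z axes, in that order (R = Rz(yaw) Ry(pitch) Rx(roll)).
In Python, from plant import r gives the robot as it stands. The module is installed in compiled form; this text tells all that it offers.
- The arm moves only by the tool jog_arm, never from a script. Its argument "deltas" is a list that holds one entry, the list of rows, each a list of 5 numbers: the opening, from -1 (shut) to 1 (fully open), then the shift along the world's x, y, z in cm, then the turn about the world's z in rad. In form: [[[claw, dx, dy, dz, turn], ...]]. A call has 1 to 8 rows; each row shifts and turns the commanded pose from where the row before left it; what a row does not reach is not made up. A row lasts 1/8 s, in which the tool goes at most 62.5 mm and 10.7 degrees, less where a joint would pass 70% of its speed; a pose out of reach is approached as far as the arm can. A call with a gripper value outside its range is refused whole. The fingers move at their own pace and stop on an object; "force" is the grip in N (left out, the last holds). Time passes only in rows, so rows that do not move let the fingers close. It gives the time, the measured TCP pose, the force, the opening and the grip force at its end, in the units of the state.
- r.get_state(): the state, without advancing time (a new reading comes with each control period).
- r.capture(name): name is "scene" or "top" or "wrist"; returns the picture (400x640x3 uint8, blue, green, red); there is no depth.
- r.camera_info(name): a dict with "fx", "fy", "cx", "cy" (pixels), "k1" (the pictures are not rectified: a ray, as slopes to the right and down, at radius r is drawn at 1 + k1 r^2 times it, then the intrinsics apply), "view" (4x4, takes a point from world to camera coordinates). Camera axes: x right, y up, looking along -z (the intrinsics and any distortion apply to the point x, -y, -z); pixel columns grow to the right and rows downward; lengths in m; the calibration is good to about 2 mm. A picture is of the moment at which its call begins: read the wrist's pose just before it. camera_info takes no time and is no camera call; for the wrist camera it gives the pose at the moment of the call.
- r.close_job(): hands the job in; it is judged then, once.
The state is a dict: "time_s": time; "joints": joint angles; "qd": joint speeds; "joint_torque": joint torques, N m; "tcp_pos": TCP position; "eef_rot": TCP orientation; "contact_force": force on the tool from outside, world axes, zero at the start; "moment": the same for the moment, N m; "gripper_width": finger opening in m; "gripper_force": force on a finger pad.
Only numpy, scipy, OpenCV 4.12 (cv2) and the standard library are available. Lean on these libraries where they do the work, as an engineer would, in place of code of your own. Each camera call takes 0.05 s, during which the arm holds its last target. There are 200 camera calls.

## Working session

There is one attempt and no reset: what is moved stays moved. The work goes in short steps, Python scripts to look and compute and a tool call to move; the robot and the scene stay as the last step left them, time stands still between calls to the robot, and variables do not carry over. Pictures are saved under pics/ and viewed, at most 10 in all, crops included, and the job is handed in when it is done.

Besides the shell and the picture viewer there is one more tool, called after "Request:" by a JSON object that holds its "name" and its "arguments". jog_arm: Moves the arm, as the interface text tells. Its arguments: {"type":"object","properties":{"deltas":{"type":"array"},"force":{"type":"number"}},"required":["deltas"]}

```bash
mkdir -p pics; cat > h.py <<'E'
import numpy as np, cv2, json
from plant import r
from scipy.optimize import least_squares
def snap(n,f):
    im=r.capture(n); cv2.imwrite('pics/'+f+'.png',im); return im
def proj(ci,P):
    P=np.atleast_2d(P); V=np.array(ci['view']); c=P@V[:3,:3].T+V[:3,3]
    x=c[:,0]/-c[:,2]; y=-c[:,1]/-c[:,2]; k=1+ci['k1']*(x*x+y*y)
    return np.c_[ci['fx']*x*k+ci['cx'],ci['fy']*y*k+ci['cy']]
def ray(ci,uv):
    xd=(uv[0]-ci['cx'])/ci['fx']; yd=(uv[1]-ci['cy'])/ci['fy']; x,y=xd,yd
    for _ in range(30):
        k=1+ci['k1']*(x*x+y*y); x,y=xd/k,yd/k
    V=np.array(ci['view']); R=V[:3,:3]; o=-R.T@V[:3,3]; d=R.T@np.array([x,-y,-1]); return o,d/np.linalg.norm(d)
def onz(ci,uv,z):
    o,d=ray(ci,uv); return o+d*(z-o[2])/d[2]
def tri(obs):
    A=np.zeros((3,3));b=np.zeros(3)
    for ci,uv in obs:
        o,d=ray(ci,uv); M=np.eye(3)-np.outer(d,d); A+=M;b+=M@o
    p=np.linalg.solve(A,b); return p,[np.round(proj(ci,p)[0]-uv,1).tolist() for ci,uv in obs]
E
python3 - <<'E'
from h import *
for n in ('scene','top'):
    snap(n,n+'0'); ci=r.camera_info(n); V=np.array(ci['view']); print(n,ci['fx'],ci['k1'],np.round(-V[:3,:3].T@V[:3,3],3))
s=r.get_state(); print({k:np.round(v,3).tolist() for k,v in s.items()})
ci=r.camera_info('wrist'); V=np.array(ci['view']);print(ci['fx'],np.round(-V[:3,:3].T@V[:3,3],3),np.round(V,3))
E
```

```text
scene 489.40039223983376 -0.06332224219789029 [-0.203 -0.674  0.832]
top 506.1547842413902 -0.050667820904776 [0.316 0.166 1.207]
{'time_s': 0.1, 'joints': [-54.769, 20.587, 0.638, -0.017, -70.135, -16.507], 'qd': [-0.033, -0.132, 0.174, 0.191, -0.061, 0.012], 'joint_torque': [0.001, -58.416, 29.375, 7.016, 0.01, -0.0], 'tcp_pos': [0.217, -0.639, 0.245], 'eef_rot': [179.915, -0.009, -161.282], 'contact_force': [-0.501, 0.789, -0.041], 'moment': [0.053, 0.02, -0.029], 'gripper_force': 0.0, 'gripper_width': 0.088}
321.97616263974595 [ 0.147 -0.663  0.383] [[-0.321  0.947  0.001  0.674]
 [-0.911 -0.309 -0.273  0.034]
 [-0.258 -0.089  0.962 -0.389]
 [ 0.     0.     0.     1.   ]]
```

View pics/scene0.png

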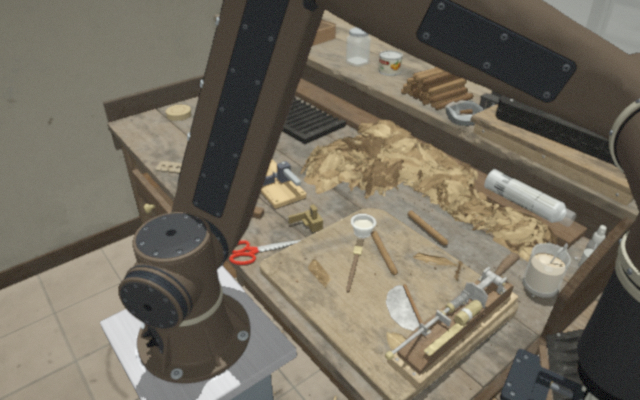

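View pics/top0.png

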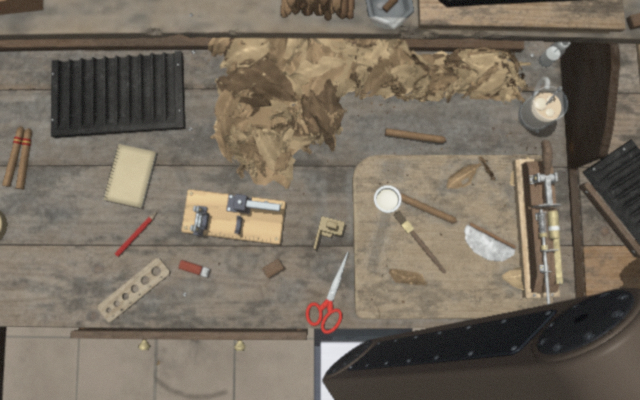

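The gauge is at about (235,215) in top, the stop at (328,233), the target cigar at (415,135), the wood block at (273,268) and the lighter at (193,268). The arm hides part of the gauge in the scene view. I'll enlarge the top view.

```bash
python3 - <<'E'
from h import *
im=cv2.imread('pics/top0.png'); c=im[180:290,172:352]; cv2.imwrite('pics/c1.png',cv2.resize(c,None,fx=4.4,fy=4.4,interpolation=cv2.INTER_CUBIC))
ci=r.camera_info('top')
for n,uv,z in [('stop',(328,233),.016),('cigL',(386,131),.01),('cigR',(445,140),.01),('gaugeTL',(186,190),.018),('gTR',(285,202),.018),('gBR',(282,245),.018),('block',(273,268),.018),('lighter',(193,268),.01),('cup',(387,199),.06)]: print(n,np.round(onz(ci,uv,z),3))
E
```

```text
stop [0.403 0.141 0.016]
cigL [ 0.652 -0.001  0.01 ]
cigR [ 0.631 -0.145  0.01 ]
gaugeTL [0.504 0.479 0.018]
gTR [0.476 0.243 0.018]
gBR [0.374 0.249 0.018]
block [0.321 0.269 0.018]
lighter [0.32  0.458 0.01 ]
cup [0.478 0.007 0.06 ]
```

View pics/c1.png

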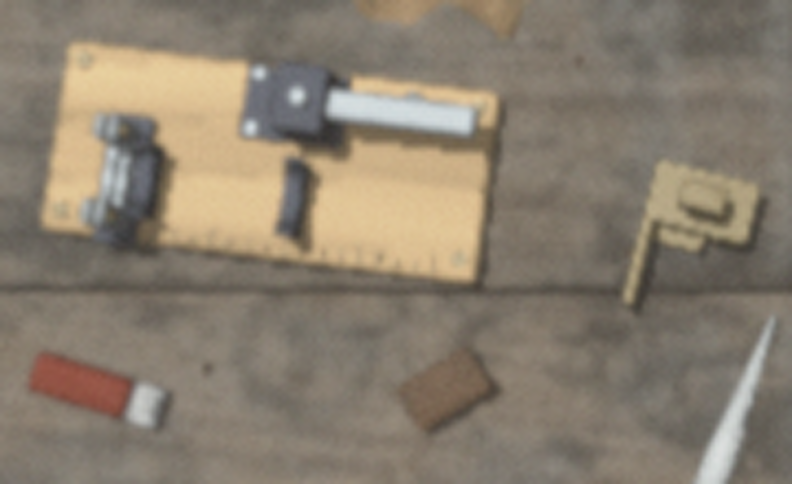

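The bar's free end points to the right (world -y), with the cutting plates on the left. The stop stands upright with its flag at its left end, pointing towards the front edge, so it is nearly aligned with the bar already. I'll go closer with the wrist camera.

Request:
{"name": "jog_arm", "arguments": {"deltas": [[[1, 4, 4, -0.4, 0.12], [1, 4, 4, -0.4, 0.12], [1, 4, 4, -0.4, 0.13], [1, 4, 4, -0.4, 0.13], [1, 4, 4, -0.4, 0.13], [1, 4, 4, -0.4, 0.13], [1, 4, 4, -0.4, 0.13], [1, 4, 4, -0.4, 0.13]]]}}

```text
time_s: 1.1
tcp_pos: [0.5376, -0.3176, 0.2132]
eef_rot: [180.0, 0.0, -102.6]
contact_force: [0.3, -1.0, -0.2]
gripper_width: 0.0877
gripper_force: 0.0
```

Request:
{"name": "jog_arm", "arguments": {"deltas": [[[1, -1, 6, -0.5, 0], [1, -1, 6, -0.5, 0], [1, -1, 6, -0.5, 0], [1, -1, 6, -0.5, 0], [1, -1, 6, -0.5, 0], [1, -1, 6, -0.5, 0], [1, -1, 5, -0.5, 0], [1, -1, 4, -0.5, 0]]]}}

```text
time_s: 2.1
tcp_pos: [0.4559, 0.1326, 0.1734]
eef_rot: [-180.0, 0.0, -102.8]
contact_force: [0.5, 0.3, 0.5]
gripper_width: 0.0877
gripper_force: 0.0
```

```bash
python3 - <<'E'
from h import *
import pickle
ci=r.camera_info('wrist'); snap('wrist','w1'); pickle.dump(ci,open('w1.pkl','wb')); print(r.get_state()['tcp_pos'])
E
```

```text
[0.4555049  0.13527848 0.17290611]
```

Request:
{"name": "jog_arm", "arguments": {"deltas": [[[1, -1, 5, 0, 0], [1, 0, 5, 0, 0], [1, 0, 0, 0, 0], [1, 0, 0, 0, 0]]]}}

```text
time_s: 2.65
tcp_pos: [0.4462, 0.2305, 0.1731]
eef_rot: [180.0, -0.1, -102.8]
contact_force: [0.7, -0.8, 0.1]
gripper_width: 0.0877
gripper_force: 0.0
```

```bash
python3 - <<'E'
from h import *
import pickle
ci=r.camera_info('wrist'); im=snap('wrist','w2'); pickle.dump(ci,open('w2.pkl','wb')); print(r.get_state()['tcp_pos'])
a=cv2.imread('pics/w1.png'); cv2.imwrite('pics/w12.png',np.vstack([a[100:],im[100:]]))
E
```

```text
[0.44632046 0.23002862 0.17321188]
```

View pics/w12.png

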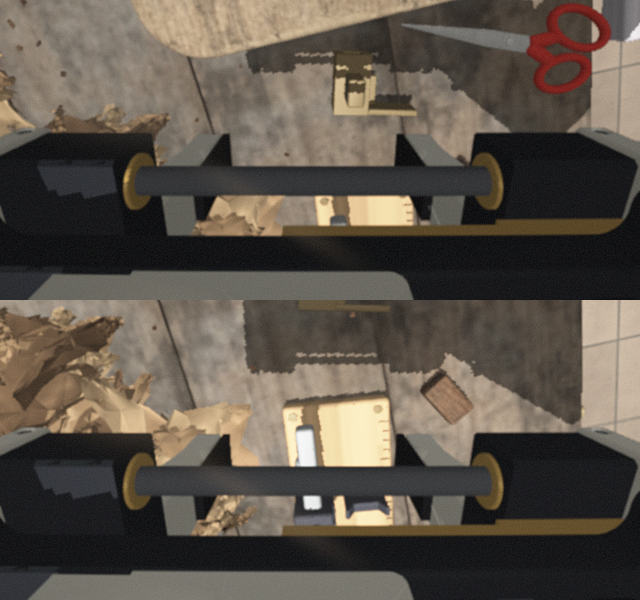

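Top half: the stop at about (358,185) in w1, with its flag to the right. Bottom half: the gauge's bar end at about (305,430-100...) in w2. The gripper hides everything below row ~230, so I'll view the gauge from further along +y.

Request:
{"name": "jog_arm", "arguments": {"deltas": [[[1, -1, 5, 0, 0], [1, 0, 5, 0, 0], [1, 0, 0, 0, 0], [1, 0, 0, 0, 0]]]}}

```text
time_s: 3.2
tcp_pos: [0.4365, 0.3296, 0.1732]
eef_rot: [180.0, -0.1, -102.9]
contact_force: [0.5, -0.9, -0.5]
gripper_width: 0.0876
gripper_force: 0.0
```

```bash
python3 - <<'E'
from h import *
import pickle
ci=r.camera_info('wrist'); im=snap('wrist','w3'); pickle.dump(ci,open('w3.pkl','wb')); print(r.get_state()['tcp_pos'])
a=cv2.imread('pics/w1.png');b=cv2.imread('pics/w2.png')
z=lambda i,x,y,w,h,k:cv2.resize(i[y:y+h,x:x+w],None,fx=k,fy=k,interpolation=cv2.INTER_CUBIC)
# stop in w1, w2 ; gauge tip in w2,w3
o=np.vstack([np.hstack([z(a,310,130,133,100,3),z(b,270,20,133,100,3)]),np.hstack([z(b,270,185,133,100,3),z(im,240,60,133,100,3)])])
cv2.imwrite('pics/q.png',o)
E
```

```text
[0.43662564 0.32934485 0.1733825 ]
```

View pics/q.png

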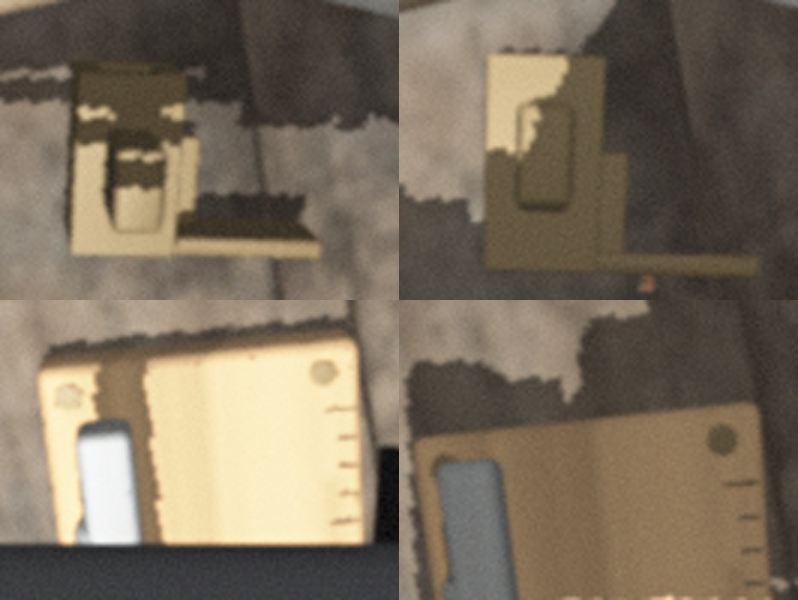

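View pics/w3.png

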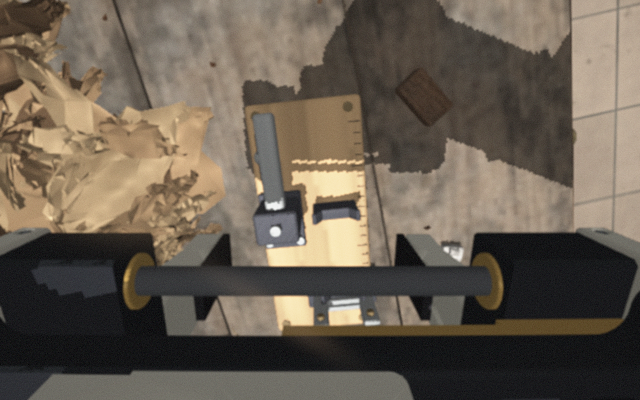

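The enlarged tiles show the stop in w1 and w2 (fin top about (519..573, 102..209) in the w2 tile) and the gauge end with the bar tip in w2 and w3. The ball shows as a bump on the bar's left side, near (258,155) in w3. I'll fit both poses to these.

```bash
cat > fit.py <<'E'
from h import *
import pickle
W={k:pickle.load(open(k+'.pkl','rb')) for k in('w1','w2','w3')}; W['top']=r.camera_info('top')
off={'s1':('w1',310,130,0,0,3),'s2':('w2',270,20,399,0,3),'g2':('w2',270,185,0,300,3),'g3':('w3',240,60,399,300,3),'t':('top',172,180,0,0,4.4)}
def px(t,u,v): k,x,y,a,b,s=off[t]; return k,np.array([x+(u-a+.5)/s-.5,y+(v-b+.5)/s-.5])
def pose(p,P):
    c,s=np.cos(p[3]),np.sin(p[3]); P=np.array(P,float)/1000
    return np.c_[p[0]+c*P[:,0]-s*P[:,1],p[1]+s*P[:,0]+c*P[:,1],p[2]+P[:,2]]
def fit(obs,p0):
    def f(q):
        e=[]
        for t,u,v,P in obs:
            k,uv=px(t,u,v); d=proj(W[k],pose(q[:4],[P]))[0]-uv
            if t=='t': d=d+q[4:6]
            e.append(d)
        return np.ravel(e)
    s=least_squares(f,list(p0)+[0,0],loss='soft_l1')
    print('pose',np.round(s.x[:3],4),'yaw',round(np.degrees(s.x[3]),2),'topbias',np.round(s.x[4:],2))
    for o,e in zip(obs,f(s.x).reshape(-1,2)): print(o,np.round(e,1))
    return s.x[:4]
st=[('s2',487,54,(-28,-16,32)),('s2',605,55,(-28,16,32)),('s2',487,269,(28,-16,32)),
('s2',519,102,(-12,-7,60)),('s2',573,102,(-12,7,60)),('s2',519,209,(12,-7,60)),('s2',573,209,(12,7,60)),
('s2',757,257,(22,62,30)),('s2',760,274,(28,62,30)),
('s1',113,232,(12,-7,60)),('s1',163,232,(12,7,60)),('s1',70,255,(28,-16,32)),('s1',320,257,(28,62,30)),('s1',320,240,(22,62,30))]
ga=[('g2',38,372,(-108,-52,18)),('g2',360,345,(-108,52,18)),('g2',79,437,(-100,-38,60)),('g2',132,432,(-100,-22,60)),
('g3',414,440,(-108,-52,18)),('g3',757,403,(-108,52,18)),('g3',437,460,(-100,-38,60)),('g3',498,458,(-100,-22,60)),
('t',68,45,(128,-52,18)),('t',500,95,(-108,-52,18)),('t',475,283,(-108,52,18)),('t',40,230,(128,52,18))]
S=fit(st,[.4,.14,0,1.34]); G=fit(ga,[.43,.36,0,1.45])
np.savez('poses',S=S,G=G)
print('fin',pose(S,[(0,0,46)]),'tip',pose(G,[(-100,-30,52)]))
print('ball px', [ (x,np.round(proj(W['w3'],pose(G,[(x,-40,52)]))[0],1)) for x in(-75,-65,-55)])
E
python3 fit.py
```

```text
pose [ 0.4199  0.135  -0.003 ] yaw 76.03 topbias [0. 0.]
('s2', 487, 54, (-28, -16, 32)) [-0.1 -0. ]
('s2', 605, 55, (-28, 16, 32)) [0.5 0.6]
('s2', 487, 269, (28, -16, 32)) [-0.8  0.6]
('s2', 519, 102, (-12, -7, 60)) [-0.3  0.2]
('s2', 573, 102, (-12, 7, 60)) [0.9 0.6]
('s2', 519, 209, (12, -7, 60)) [-0.8 -0.9]
('s2', 573, 209, (12, 7, 60)) [-0.2 -0.5]
('s2', 757, 257, (22, 62, 30)) [ 1.2 -0.7]
('s2', 760, 274, (28, 62, 30)) [-0.4  0.9]
('s1', 113, 232, (12, -7, 60)) [-0.5 -0. ]
('s1', 163, 232, (12, 7, 60)) [-0.3  0.3]
('s1', 70, 255, (28, -16, 32)) [ 0.2 -0.5]
('s1', 320, 257, (28, 62, 30)) [ 0.2 -0.1]
('s1', 320, 240, (22, 62, 30)) [ 0.9 -0.6]
pose [ 0.4411  0.3572 -0.0031] yaw 82.91 topbias [0.54 0.38]
('g2', 38, 372, (-108, -52, 18)) [-0.3 -0.7]
('g2', 360, 345, (-108, 52, 18)) [ 0.2 -2. ]
('g2', 79, 437, (-100, -38, 60)) [-0.9  0. ]
('g2', 132, 432, (-100, -22, 60)) [ 0.2 -0.1]
('g3', 414, 440, (-108, -52, 18)) [-0.8 -0. ]
('g3', 757, 403, (-108, 52, 18)) [ 2.  -0.1]
('g3', 437, 460, (-100, -38, 60)) [-0.  2.]
('g3', 498, 458, (-100, -22, 60)) [0.3 0.5]
('t', 68, 45, (128, -52, 18)) [ 0.3 -1. ]
('t', 500, 95, (-108, -52, 18)) [ 0.1 -0.1]
('t', 475, 283, (-108, 52, 18)) [-0.1  0.7]
('t', 40, 230, (128, 52, 18)) [-0.3  0.2]
fin [[0.41989279 0.13500859 0.04295634]] tip [[0.45850787 0.25425635 0.04893384]]
ball px [(-75, array([256.3, 146.6])), (-65, array([258.1, 158.8])), (-55, array([259.8, 170.8]))]
```

Both poses fit to within about 1 px and agree in height. Each reads 3 mm low, so that is a camera bias and the true base is z=0. Now to the fin.

Request:
{"name": "jog_arm", "arguments": {"deltas": [[[-0.1, -0.4, -4.5, -1, -0.02], [-0.1, -0.4, -5, -1, 0], [-0.1, -0.4, -5, -1, 0], [-0.1, -0.4, -4.5, -1, 0], [-0.1, 0, -0.4, -2, 0], [-0.1, 0, 0, -2, 0], [-0.1, 0, 0, 0, 0], [-0.1, 0, 0, 0, 0]]], "force": 35}}

```text
time_s: 4.25
tcp_pos: [0.4209, 0.1364, 0.0943]
eef_rot: [-180.0, 0.0, -104.0]
contact_force: [1.4, -0.1, 0.1]
gripper_width: 0.0394
gripper_force: 0.0
```

Request:
{"name": "jog_arm", "arguments": {"deltas": [[[-0.1, -0.1, -0.1, -1.5, 0], [-0.1, 0, 0, -1.5, 0], [-0.1, 0, 0, -1, 0], [-0.1, 0, 0, 0, 0]]]}}

```text
time_s: 4.75
tcp_pos: [0.4196, 0.1357, 0.0535]
eef_rot: [180.0, -0.0, -104.0]
contact_force: [-0.1, 0.1, 0.2]
gripper_width: 0.0395
gripper_force: 0.0
```

```bash
python3 - <<'E'
from h import *
import pickle
ci=r.camera_info('wrist'); im=snap('wrist','w4'); print(r.get_state()['contact_force'])
t=r.capture('top')
z=lambda i,x,y,w,h,k:cv2.resize(i[y:y+h,x:x+w],None,fx=k,fy=k,interpolation=cv2.INTER_CUBIC)
cv2.imwrite('pics/q2.png',np.hstack([z(im,200,150,200,200,2),z(t,270,180,100,100,4)]))
E
```

```text
[-0.07456575 -0.48910848 -0.70964106]
```

View pics/q2.png

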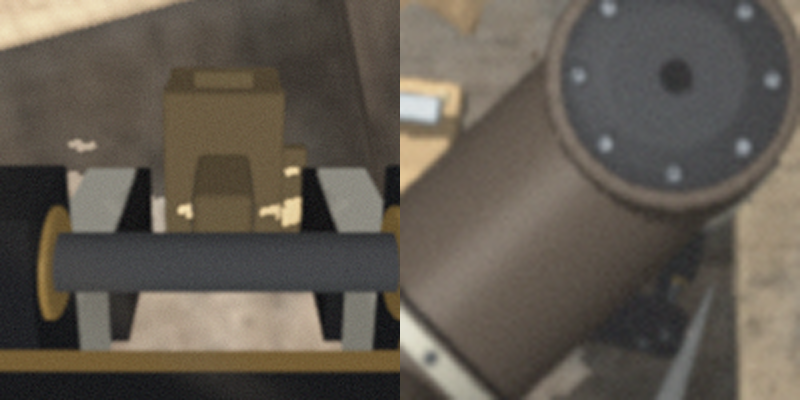

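The fin, at (195..253) in the crop, is centred between the fingers, whose inner edges are at 150 and 303. I'll close, then lift.

Request:
{"name": "jog_arm", "arguments": {"deltas": [[[-1, 0, 0, 0, 0], [-1, 0, 0, 0, 0], [-1, 0, 0, 0, 0], [-1, 0, 0, 0, 0], [-1, 0, 0, 0, 0], [-1, 0, 0, 0.5, 0], [-1, 0, 0, 1, 0], [-1, 0, 0, 0, 0]]], "force": 35}}

```text
time_s: 5.85
tcp_pos: [0.4202, 0.1362, 0.0695]
eef_rot: [-179.9, 0.1, -104.0]
contact_force: [-0.0, -0.3, -2.0]
gripper_width: 0.0138
gripper_force: 35.0
```

Request:
{"name": "jog_arm", "arguments": {"deltas": [[[-1, 0.4, 0.5, 1, 0.04], [-1, 1, 2, 1, 0.04], [-1, 1, 2.5, 0, 0.04], [-1, 1, 2.5, 0, 0], [-1, 0, 0.5, 0, 0], [-1, 0, 0, 0, 0], [-1, 0, 0, 0, 0]]]}}

```text
time_s: 6.72
tcp_pos: [0.4531, 0.215, 0.0884]
eef_rot: [180.0, -0.0, -97.1]
contact_force: [1.0, 0.2, -2.5]
gripper_width: 0.0136
gripper_force: 35.0
```

```bash
cat > g.py <<'E'
from h import *
S=np.load('poses.npz'); G=S['G']
def rep():
    F=[];
    s=r.get_state(); p=np.array(s['tcp_pos']); c,si=np.cos(G[3]),np.sin(G[3]); d=p[:2]-G[:2]
    f=np.array(s['contact_force'])
    print('gauge x,y,z mm',np.round([1000*(c*d[0]+si*d[1]),1000*(-si*d[0]+c*d[1]),1000*p[2]],2),'F gauge',np.round([c*f[0]+si*f[1],-si*f[0]+c*f[1],f[2]],2),'M',np.round(s['moment'],2),'rot',np.round(s['eef_rot'],2),s['time_s'],s['gripper_width'])
if __name__=='__main__':rep()
E
python3 g.py; python3 -c "
from h import *
im=snap('wrist','w5'); cv2.imwrite('pics/q3.png',cv2.resize(im[120:340,170:430],None,fx=2.7,fy=2.7,interpolation=cv2.INTER_CUBIC))"
```

```text
gauge x,y,z mm [-139.63  -29.53   88.42] F gauge [ 0.29 -1.   -2.48] M [0.02 0.13 0.01] rot [ 1.7997e+02 -3.0000e-02 -9.7120e+01] 6.725 0.01357849247514433
```

View pics/q3.png

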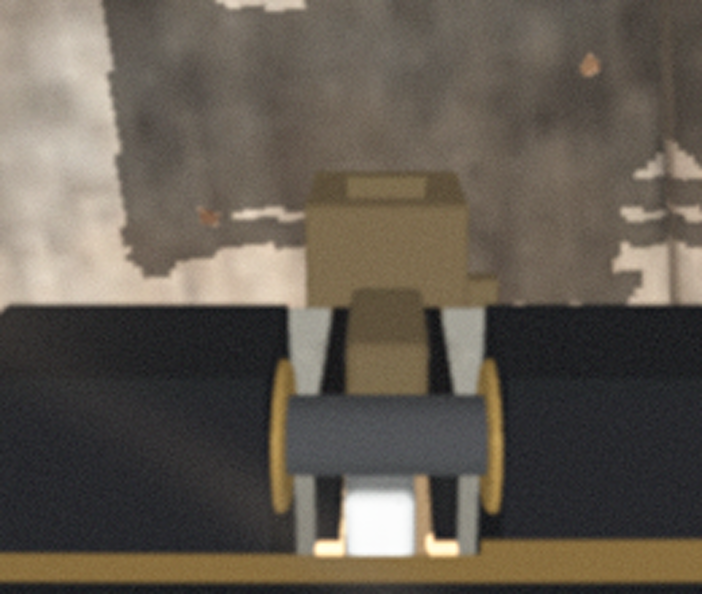

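```bash
python3 - <<'E'
from h import *
G=np.load('poses.npz')['G']; ci=r.camera_info('wrist'); c,s=np.cos(G[3]),np.sin(G[3])
def gy(u,v,z):
    p=onz(ci,((170+(u+.5)/2.7-.5),(120+(v+.5)/2.7-.5)),z)[:2]-G[:2]; return np.round([1000*(c*p[0]+s*p[1]),1000*(-s*p[0]+c*p[1])],2)
for b in(0,.003):
    print('fin',gy(347,380,.0945-b),gy(428,380,.0945-b),'sleeve -x top corners',gy(306,205,.067-b),gy(469,203,.067-b),'bar',gy(346,500,.060-b),gy(414,500,.060-b),gy(346,550,.060-b),gy(413.5,550,.060-b))
print(r.get_state()['tcp_pos'])
E
```

```text
fin [-146.38  -36.04] [-146.37  -22.49] sleeve -x top corners [-169.19  -44.75] [-169.58  -13.71] bar [-99.87 -38.35] [-99.87 -23.37] [-86.95 -38.53] [-86.95 -23.37]
fin [-144.86  -36.19] [-144.86  -22.33] sleeve -x top corners [-168.37  -45.04] [-168.76  -13.41] bar [-97.84 -38.51] [-97.83 -23.26] [-84.68 -38.69] [-84.68 -23.26]
[0.45327539 0.21501784 0.0885304 ]
```

The bar shows beyond the jaws at about u 346–414, and the fin at 347–428. The stop sits about 1.4 mm off towards gauge +y and about 1 mm low. I'll correct both and enter the bell.

Request:
{"name": "jog_arm", "arguments": {"deltas": [[[-1, 0.14, -0.02, 0.1, 0], [-1, 0, 0, 0, 0], [-1, 0.05, 0.4, 0, 0], [-1, 0.05, 0.4, 0, 0], [-1, 0.05, 0.4, 0, 0], [-1, 0.05, 0.4, 0, 0], [-1, 0, 0, 0, 0]]]}}

```text
time_s: 7.65
tcp_pos: [0.4571, 0.2319, 0.0895]
eef_rot: [180.0, -0.0, -97.1]
contact_force: [1.0, -0.7, -2.9]
gripper_width: 0.0136
gripper_force: 35.0
```

```bash
python3 g.py
```

```text
gauge x,y,z mm [-122.38  -31.35   89.49] F gauge [-0.55 -1.03 -2.88] M [0.09 0.12 0.03] rot [180.    -0.   -97.08] 7.65 0.013643960748231985
```

Request:
{"name": "jog_arm", "arguments": {"deltas": [[[-1, 0.025, 0.2, 0, 0], [-1, 0.025, 0.2, 0, 0], [-1, 0.025, 0.2, 0, 0], [-1, 0, 0, 0, 0]]]}}

```text
time_s: 8.15
tcp_pos: [0.4578, 0.2377, 0.0896]
eef_rot: [-180.0, 0.0, -97.1]
contact_force: [-0.2, 0.9, -2.7]
gripper_width: 0.0138
gripper_force: 35.0
```

```bash
python3 g.py
```

```text
gauge x,y,z mm [-116.55  -31.39   89.57] F gauge [ 0.85  0.29 -2.68] M [-0.03  0.1   0.01] rot [-180.     0.   -97.1] 8.15 0.013760249309456213
```

Request:
{"name": "jog_arm", "arguments": {"deltas": [[[-1, 0.025, 0.2, 0, 0], [-1, 0.025, 0.2, 0, 0], [-1, 0.025, 0.2, 0, 0], [-1, 0, 0, 0, 0]]]}}

```text
time_s: 8.65
tcp_pos: [0.4586, 0.2437, 0.0896]
eef_rot: [-180.0, 0.0, -97.1]
contact_force: [0.0, -0.0, -3.0]
gripper_width: 0.0139
gripper_force: 35.0
```

```bash
python3 g.py
```

```text
gauge x,y,z mm [-110.45  -31.39   89.55] F gauge [-0.04 -0.01 -3.04] M [0.06 0.07 0.02] rot [-180.     0.   -97.1] 8.65 0.013938718192831512
```

Request:
{"name": "jog_arm", "arguments": {"deltas": [[[-1, 0.025, 0.2, 0, 0], [-1, 0.025, 0.2, 0, 0], [-1, 0.025, 0.2, 0, 0], [-1, 0.025, 0.2, 0, 0], [-1, 0, 0, 0, 0]]]}}

```text
time_s: 9.28
tcp_pos: [0.4596, 0.2517, 0.0895]
eef_rot: [-180.0, 0.0, -97.1]
contact_force: [-0.1, -0.5, -1.4]
gripper_width: 0.0142
gripper_force: 35.0
```

```bash
python3 g.py
```

```text
gauge x,y,z mm [-102.38  -31.39   89.55] F gauge [-0.5   0.08 -1.36] M [-0.    0.11  0.03] rot [-180.     0.   -97.1] 9.275 0.01421069477415794
```

Request:
{"name": "jog_arm", "arguments": {"deltas": [[[-1, 0.025, 0.2, 0, 0], [-1, 0.025, 0.2, 0, 0], [-1, 0, 0, 0, 0]]]}}

```text
time_s: 9.65
tcp_pos: [0.4601, 0.2557, 0.0895]
eef_rot: [-180.0, 0.0, -97.1]
contact_force: [-0.0, -0.3, -2.7]
gripper_width: 0.0135
gripper_force: 35.0
```

```bash
python3 g.py
```

```text
gauge x,y,z mm [-98.35 -31.4   89.54] F gauge [-0.34 -0.03 -2.66] M [ 0.05  0.07 -0.02] rot [-180.     0.   -97.1] 9.65 0.013546255034066963
```

Request:
{"name": "jog_arm", "arguments": {"deltas": [[[-1, 0.025, 0.2, 0, 0], [-1, 0.0125, 0.1, 0, 0], [-1, 0, 0, 0, 0]]]}}

```text
time_s: 10.02
tcp_pos: [0.4605, 0.2586, 0.0896]
eef_rot: [-180.0, 0.0, -97.1]
contact_force: [1.3, 1.0, -2.3]
gripper_width: 0.0135
gripper_force: 35.0
```

```bash
python3 g.py
```

```text
gauge x,y,z mm [-95.41 -31.39  89.57] F gauge [ 1.17 -1.12 -2.32] M [0.   0.09 0.  ] rot [-180.     0.   -97.1] 10.025 0.013484097910425822
```

Request:
{"name": "jog_arm", "arguments": {"deltas": [[[-1, 0.0125, 0.1, 0, 0], [-1, 0.0125, 0.1, 0, 0], [-1, 0, 0, 0, 0]]]}}

```text
time_s: 10.4
tcp_pos: [0.4607, 0.2606, 0.0896]
eef_rot: [-180.0, 0.0, -97.1]
contact_force: [-0.5, 0.1, -2.9]
gripper_width: 0.0137
gripper_force: 35.0
```

Request:
{"name": "jog_arm", "arguments": {"deltas": [[[-1, 0.0125, 0.1, 0, 0], [-1, 0.0125, 0.1, 0, 0], [-1, 0, 0, 0, 0]]]}}

```text
time_s: 10.78
tcp_pos: [0.4611, 0.2624, 0.0896]
eef_rot: [-180.0, -0.0, -97.1]
contact_force: [1.9, -1.6, -1.4]
gripper_width: 0.0139
gripper_force: 35.0
```

Request:
{"name": "jog_arm", "arguments": {"deltas": [[[-1, 0.0125, 0.1, 0, 0], [-1, 0.0125, 0.1, 0, 0], [-1, 0, 0, 0, 0]]]}}

```text
time_s: 11.15
tcp_pos: [0.4612, 0.2635, 0.0894]
eef_rot: [180.0, -0.1, -97.1]
contact_force: [4.6, -5.1, -2.3]
gripper_width: 0.0139
gripper_force: 35.0
```

Contact with the ball at y≈0.262, so the click should come near y≈0.286. I'll carry on gently.

Request:
{"name": "jog_arm", "arguments": {"deltas": [[[-1, 0.0125, 0.1, 0, 0], [-1, 0, 0, 0, 0]]]}}

```text
time_s: 11.4
tcp_pos: [0.4613, 0.2643, 0.0893]
eef_rot: [180.0, -0.1, -97.1]
contact_force: [3.8, -5.3, -2.0]
gripper_width: 0.0139
gripper_force: 35.0
```

Request:
{"name": "jog_arm", "arguments": {"deltas": [[[-1, 0.0125, 0.1, 0, 0], [-1, 0, 0, 0, 0]]]}}

```text
time_s: 11.65
tcp_pos: [0.4614, 0.2653, 0.0893]
eef_rot: [180.0, -0.1, -97.1]
contact_force: [5.0, -6.2, -2.6]
gripper_width: 0.0137
gripper_force: 35.0
```

Request:
{"name": "jog_arm", "arguments": {"deltas": [[[-1, 0.0125, 0.1, 0, 0], [-1, 0, 0, 0, 0]]]}}

```text
time_s: 11.9
tcp_pos: [0.4615, 0.2664, 0.0893]
eef_rot: [180.0, -0.1, -97.1]
contact_force: [3.8, -5.3, -2.3]
gripper_width: 0.0131
gripper_force: 35.0
```

Request:
{"name": "jog_arm", "arguments": {"deltas": [[[-1, 0.0125, 0.1, 0, 0], [-1, 0, 0, 0, 0]]]}}

```text
time_s: 12.15
tcp_pos: [0.4617, 0.2678, 0.0894]
eef_rot: [180.0, -0.1, -97.1]
contact_force: [3.4, -3.6, -2.4]
gripper_width: 0.0137
gripper_force: 35.0
```

Request:
{"name": "jog_arm", "arguments": {"deltas": [[[-1, 0.0125, 0.1, 0, 0], [-1, 0.0125, 0.1, 0, 0], [-1, 0.0125, 0.1, 0, 0], [-1, 0.0125, 0.1, 0, 0], [-1, 0, 0, 0, 0]]]}}

```text
time_s: 12.78
tcp_pos: [0.4623, 0.2722, 0.0895]
eef_rot: [-180.0, -0.0, -97.1]
contact_force: [3.3, -2.1, -3.0]
gripper_width: 0.0136
gripper_force: 35.0
```

Request:
{"name": "jog_arm", "arguments": {"deltas": [[[-1, 0.0125, 0.1, 0, 0], [-1, 0.0125, 0.1, 0, 0], [-1, 0.0125, 0.1, 0, 0], [-1, 0.0125, 0.1, 0, 0], [-1, 0, 0, 0, 0]]]}}

```text
time_s: 13.4
tcp_pos: [0.4628, 0.2764, 0.0896]
eef_rot: [-180.0, -0.0, -97.1]
contact_force: [4.0, -3.3, -2.3]
gripper_width: 0.0139
gripper_force: 35.0
```

Request:
{"name": "jog_arm", "arguments": {"deltas": [[[-1, 0.0125, 0.1, 0, 0], [-1, 0.0125, 0.1, 0, 0], [-1, 0, 0, 0, 0]]]}}

```text
time_s: 13.78
tcp_pos: [0.4631, 0.2785, 0.0896]
eef_rot: [-180.0, 0.0, -97.1]
contact_force: [3.5, -2.5, -1.8]
gripper_width: 0.0135
gripper_force: 35.0
```

```bash
python3 g.py
```

```text
gauge x,y,z mm [-75.35 -31.56  89.6 ] F gauge [-2.08 -3.79 -1.79] M [-1.23 -1.33 -0.05] rot [-179.99    0.    -97.1 ] 13.775 0.013537773950382052
```

Request:
{"name": "jog_arm", "arguments": {"deltas": [[[-1, 0.0125, 0.1, 0, 0], [-1, 0, 0, 0, 0]]]}}

```text
time_s: 14.02
tcp_pos: [0.4633, 0.2797, 0.0897]
eef_rot: [-180.0, 0.0, -97.1]
contact_force: [3.8, -2.2, -3.7]
gripper_width: 0.0141
gripper_force: 35.0
```

Request:
{"name": "jog_arm", "arguments": {"deltas": [[[-1, 0.0125, 0.1, 0, 0], [-1, 0, 0, 0, 0]]]}}

```text
time_s: 14.28
tcp_pos: [0.4634, 0.2807, 0.0896]
eef_rot: [-180.0, 0.0, -97.1]
contact_force: [4.4, -1.8, -2.0]
gripper_width: 0.0135
gripper_force: 35.0
```

Request:
{"name": "jog_arm", "arguments": {"deltas": [[[-1, 0.0125, 0.1, 0, 0], [-1, 0, 0, 0, 0]]]}}

```text
time_s: 14.52
tcp_pos: [0.4635, 0.2819, 0.0897]
eef_rot: [-180.0, 0.0, -97.1]
contact_force: [4.4, -1.9, -2.9]
gripper_width: 0.0137
gripper_force: 35.0
```

Request:
{"name": "jog_arm", "arguments": {"deltas": [[[-1, 0.0125, 0.1, 0, 0], [-1, 0, 0, 0, 0]]]}}

```text
time_s: 14.78
tcp_pos: [0.4637, 0.2831, 0.0897]
eef_rot: [-180.0, 0.1, -97.1]
contact_force: [3.9, 0.2, -2.5]
gripper_width: 0.0137
gripper_force: 35.0
```

Request:
{"name": "jog_arm", "arguments": {"deltas": [[[-1, 0.0125, 0.1, 0, 0], [-1, 0, 0, 0, 0]]]}}

```text
time_s: 15.02
tcp_pos: [0.4638, 0.2842, 0.0897]
eef_rot: [-180.0, 0.1, -97.1]
contact_force: [3.8, 0.7, -2.8]
gripper_width: 0.0139
gripper_force: 35.0
```

Request:
{"name": "jog_arm", "arguments": {"deltas": [[[-1, 0.006, 0.05, 0, 0], [-1, 0, 0, 0, 0]]]}}

```text
time_s: 15.28
tcp_pos: [0.4638, 0.2845, 0.0897]
eef_rot: [-180.0, 0.0, -97.1]
contact_force: [3.7, 0.9, -2.0]
gripper_width: 0.0142
gripper_force: 35.0
```

```bash
python3 g.py
```

```text
gauge x,y,z mm [-69.32 -31.57  89.72] F gauge [ 1.33 -3.56 -2.  ] M [ 0.53 -1.35  0.01] rot [-1.7997e+02  5.0000e-02 -9.7100e+01] 15.275 0.014239203645778114
```

Request:
{"name": "jog_arm", "arguments": {"deltas": [[[-1, 0.006, 0.05, 0, 0], [-1, 0, 0, 0, 0]]]}}

```text
time_s: 15.52
tcp_pos: [0.4639, 0.2848, 0.0897]
eef_rot: [-180.0, 0.0, -97.1]
contact_force: [4.0, 1.1, -1.6]
gripper_width: 0.0141
gripper_force: 35.0
```

Request:
{"name": "jog_arm", "arguments": {"deltas": [[[-1, 0.006, 0.05, 0, 0], [-1, 0, 0, 0, 0]]]}}

```text
time_s: 15.78
tcp_pos: [0.4639, 0.2854, 0.0897]
eef_rot: [-180.0, 0.0, -97.1]
contact_force: [4.0, 2.4, -2.1]
gripper_width: 0.0137
gripper_force: 35.0
```

```bash
python3 g.py
```

```text
gauge x,y,z mm [-68.4  -31.53  89.66] F gauge [ 2.89 -3.63 -2.12] M [ 0.88 -1.56 -0.03] rot [-1.7998e+02  4.0000e-02 -9.7100e+01] 15.775 0.013689711581627415
```

Request:
{"name": "jog_arm", "arguments": {"deltas": [[[-1, 0.006, 0.05, 0, 0], [-1, 0, 0, 0, 0]]]}}

```text
time_s: 16.02
tcp_pos: [0.4639, 0.286, 0.0897]
eef_rot: [-180.0, 0.0, -97.1]
contact_force: [3.4, 3.9, -2.6]
gripper_width: 0.0138
gripper_force: 35.0
```

Request:
{"name": "jog_arm", "arguments": {"deltas": [[[-1, 0.006, 0.05, 0, 0], [-1, 0, 0, 0, 0]]]}}

```text
time_s: 16.27
tcp_pos: [0.4638, 0.2862, 0.0896]
eef_rot: [-180.0, 0.0, -97.1]
contact_force: [3.8, 3.9, -1.2]
gripper_width: 0.0136
gripper_force: 35.0
```

```bash
python3 g.py
```

```text
gauge x,y,z mm [-67.64 -31.36  89.6 ] F gauge [ 4.35 -3.29 -1.21] M [ 1.27 -1.27  0.01] rot [-1.80e+02  1.00e-02 -9.71e+01] 16.275 0.01361296257253843
```

Request:
{"name": "jog_arm", "arguments": {"deltas": [[[-1, 0.006, 0.05, 0, 0], [-1, 0, 0, 0, 0]]]}}

```text
time_s: 16.52
tcp_pos: [0.4638, 0.2864, 0.0895]
eef_rot: [180.0, -0.0, -97.1]
contact_force: [2.5, 1.7, -1.3]
gripper_width: 0.0136
gripper_force: 35.0
```

Request:
{"name": "jog_arm", "arguments": {"deltas": [[[-1, 0.006, 0.05, 0, 0], [-1, 0, 0, 0, 0]]]}}

```text
time_s: 16.77
tcp_pos: [0.4637, 0.2868, 0.0894]
eef_rot: [180.0, -0.0, -97.1]
contact_force: [2.4, 0.9, -1.5]
gripper_width: 0.0141
gripper_force: 35.0
```

```bash
python3 g.py
```

```text
gauge x,y,z mm [-67.06 -31.15  89.39] F gauge [ 1.22 -2.28 -1.53] M [ 0.77 -0.94  0.02] rot [ 1.7997e+02 -3.0000e-02 -9.7120e+01] 16.775 0.01409174409996089
```

Request:
{"name": "jog_arm", "arguments": {"deltas": [[[-1, 0.004, 0.03, 0, 0], [-1, 0, 0, 0, 0], [-1, 0, 0, 0, 0], [-1, 0, 0, 0, 0]]]}}

```text
time_s: 17.27
tcp_pos: [0.4638, 0.2872, 0.0894]
eef_rot: [180.0, -0.0, -97.1]
contact_force: [1.4, 1.4, -1.7]
gripper_width: 0.0142
gripper_force: 35.0
```

```bash
python3 g.py
```

```text
gauge x,y,z mm [-66.71 -31.18  89.41] F gauge [ 1.58 -1.2  -1.72] M [ 0.42 -0.49 -0.03] rot [ 1.7998e+02 -2.0000e-02 -9.7110e+01] 17.275 0.014185516565071344
```

Request:
{"name": "jog_arm", "arguments": {"deltas": [[[-1, 0.006, 0.05, 0, 0], [-1, 0, 0, 0, 0]]]}}

```text
time_s: 17.52
tcp_pos: [0.4638, 0.2876, 0.0894]
eef_rot: [180.0, -0.0, -97.1]
contact_force: [0.6, -0.3, -3.0]
gripper_width: 0.0136
gripper_force: 35.0
```

```bash
python3 g.py
```

```text
gauge x,y,z mm [-66.3  -31.11  89.38] F gauge [-0.25 -0.61 -3.  ] M [ 0.21 -0.11  0.01] rot [ 1.7997e+02 -4.0000e-02 -9.7110e+01] 17.525 0.013556277492639508
```

Push and side force have both gone to zero, as they should with the ball home. I'll confirm with one small step that it now resists.

Request:
{"name": "jog_arm", "arguments": {"deltas": [[[-1, 0.006, 0.05, 0, 0], [-1, 0.006, 0.05, 0, 0], [-1, 0, 0, 0, 0]]]}}

```text
time_s: 17.9
tcp_pos: [0.4641, 0.2887, 0.0895]
eef_rot: [180.0, -0.0, -97.1]
contact_force: [-0.0, -1.3, -1.4]
gripper_width: 0.0138
gripper_force: 35.0
```

```bash
python3 g.py
```

```text
gauge x,y,z mm [-65.14 -31.26  89.46] F gauge [-1.29 -0.12 -1.42] M [-0.03  0.07 -0.03] rot [ 1.7998e+02 -2.0000e-02 -9.7110e+01] 17.9 0.013786820612308416
```

Forces are at baseline and the stop is free in its pocket, with a little play. I'll back off half a millimetre, hold, release and lift.

Request:
{"name": "jog_arm", "arguments": {"deltas": [[[-1, -0.006, -0.05, 0, 0], [-1, 0, 0, 0, 0], [-1, 0, 0, 0, 0], [-0.3, 0, 0, 0, 0], [-0.3, 0, 0, 0, 0], [-0.3, 0, 0, 0, 0], [-0.3, 0, 0, 0.3, 0], [-0.3, 0, 0, 1, 0]]]}}

```text
time_s: 18.9
tcp_pos: [0.4639, 0.2881, 0.1026]
eef_rot: [180.0, -0.1, -97.1]
contact_force: [0.4, 0.4, -0.3]
gripper_width: 0.0311
gripper_force: 0.0
```

Request:
{"name": "jog_arm", "arguments": {"deltas": [[[-0.3, 0, 0, 2, 0], [-0.3, 0, 0, 3, 0], [-0.3, 0, 0, 3, 0], [-0.3, 1, -1, 0, 0], [-0.3, 0, 0, 0, 0], [-0.3, 0, 0, 0, 0]]]}}

```text
time_s: 19.65
tcp_pos: [0.4739, 0.2779, 0.182]
eef_rot: [180.0, -0.0, -97.1]
contact_force: [-0.5, 1.0, -0.5]
gripper_width: 0.0305
gripper_force: 0.0
```

```bash
python3 - <<'E'
from h import *
import pickle
ci=r.camera_info('wrist'); im=snap('wrist','w6'); pickle.dump(ci,open('w6.pkl','wb')); t=snap('top','top6'); print(r.get_state()['tcp_pos'],r.get_state()['contact_force'])
cv2.imwrite('pics/q4.png',np.vstack([cv2.resize(im[0:330,160:500],None,fx=1.6,fy=1.6)[:,:],cv2.resize(t[0:60,0:340],None,fx=1.6,fy=1.6)]))
E
```

```text
[0.47384985 0.27810711 0.18193606] [ 0.18858865 -0.44113017  0.12633158]
```

Request:
{"name": "jog_arm", "arguments": {"deltas": [[[-0.3, 2.6, -4.1, 0, 0], [-0.3, 2.6, -4.1, 0, 0], [-0.3, 2.6, -4.1, 0, 0], [-0.3, 2.6, -4.1, 0, 0], [-0.3, 2.6, -4.1, 0, 0], [-0.3, 2.6, -4.1, 0, -0.02], [-0.3, 0, 0, 0, 0], [-0.3, 0, 0, 0, 0]]]}}

```text
time_s: 20.75
tcp_pos: [0.6298, 0.0322, 0.1818]
eef_rot: [179.9, -0.0, -98.3]
contact_force: [-0.2, 1.1, 0.1]
gripper_width: 0.0306
gripper_force: 0.0
```

```bash
python3 - <<'E'
from h import *
import pickle
ci=r.camera_info('wrist'); im=snap('wrist','w7'); pickle.dump(ci,open('w7.pkl','wb')); print(r.get_state()['tcp_pos'])
E
```

```text
[0.62970777 0.03278267 0.18209967]
```

Request:
{"name": "jog_arm", "arguments": {"deltas": [[[-0.3, 0, -4, 0, 0], [-0.3, 0, -1.5, 0, 0], [-0.3, 0, 0, 0, 0], [-0.3, 0, 0, 0, 0]]]}}

```text
time_s: 21.3
tcp_pos: [0.6301, -0.0218, 0.1827]
eef_rot: [-180.0, 0.0, -98.2]
contact_force: [-0.6, -0.7, 0.2]
gripper_width: 0.0306
gripper_force: 0.0
```

```bash
python3 - <<'E'
from h import *
import pickle
ci=r.camera_info('wrist'); im=snap('wrist','w8'); pickle.dump(ci,open('w8.pkl','wb')); print(r.get_state()['tcp_pos'])
a=cv2.imread('pics/w7.png')
C=[]
for k,i in(('w7',a),('w8',im)):
    c=pickle.load(open(k+'.pkl','rb')); print(proj(c,[[.652,-.001,.01],[.631,-.145,.01]]))
    C.append(cv2.resize(i[0:250,225:425],None,fx=2,fy=2,interpolation=cv2.INTER_CUBIC))
cv2.imwrite('pics/q5.png',np.hstack(C))
E
```

```text
[ 0.6301436  -0.02170283  0.18266579]
[[284.63572647 154.30913771]
 [280.81386664 -17.46302058]]
[[294.17963209 206.76987669]
 [291.97270782  50.6740868 ]]
```

View pics/q5.png

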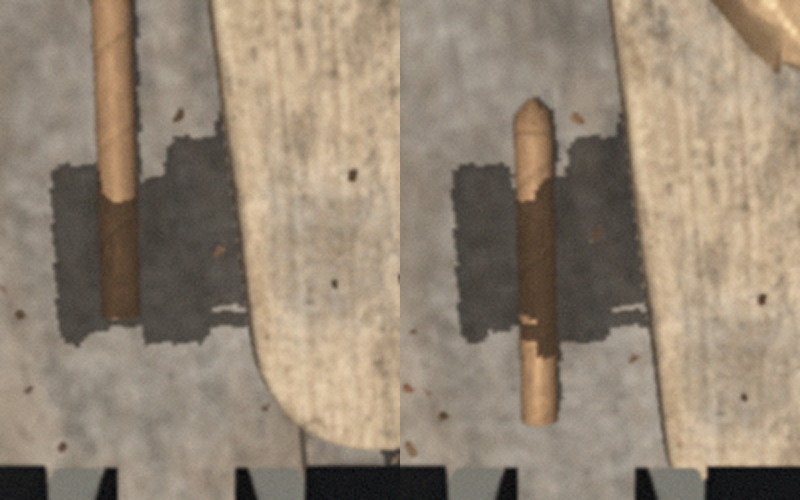

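In w7 the cigar's cut end is at (120,320) of the crop. In w8 the cap is at (533,97) and the cut end at (540,425). It lies clear of the rolling board.

```bash
python3 - <<'E'
from h import *
import pickle
a,b=[pickle.load(open(k+'.pkl','rb')) for k in('w7','w8')]
A=lambda u,v:np.array([225+(u+.5)/2-.5,(v+.5)/2-.5])
# end face cut: centre of edge, top ~z .019/.0 mix
p,e=tri([(a,A(120,319)),(b,A(140,424))]); print('cut end tri',p,e)
for z in(.0065,.0095,.0165):
    c=onz(b,A(140,424),z); t=onz(b,A(133,97),z); d=c-t; print(z,'cut',c,'cap',t,'len',np.linalg.norm(d),'yaw',np.degrees(np.arctan2(d[1],d[0])),'mid',(c+t)/2)
E
```

```text
cut end tri [0.65211426 0.00324676 0.01339104] [[0.2, -0.0], [-0.2, 0.0]]
0.0065 cut [0.65263384 0.00542735 0.0065    ] cap [ 0.63145304 -0.14765103  0.0065    ] len 0.15453678988130545 yaw 82.12224650084386 mid [ 0.64204344 -0.07111184  0.0065    ]
0.0095 cut [0.65231672 0.0044737  0.0095    ] cap [ 0.63133807 -0.14714371  0.0095    ] len 0.15306189290584668 yaw 82.12224650084386 mid [ 0.64182739 -0.071335    0.0095    ]
0.0165 cut [0.65157676 0.00224851 0.0165    ] cap [ 0.63106979 -0.14595995  0.0165    ] len 0.14962046662977613 yaw 82.12224650084384 mid [ 0.64132328 -0.07185572  0.0165    ]
```

Request:
{"name": "jog_arm", "arguments": {"deltas": [[[-0.3, 0.6, -2.2, -2, 0.006], [-0.3, 0.6, -2.2, -3, 0], [-0.3, 0, 0, -4, 0], [-0.3, 0, 0, -3, 0], [-0.3, 0, 0, -1, 0], [-0.3, 0, 0, 0, 0], [-0.3, 0, 0, 0, 0]]]}}

```text
time_s: 22.22
tcp_pos: [0.6432, -0.0662, 0.0541]
eef_rot: [-179.9, 0.0, -97.9]
contact_force: [0.0, -0.4, -0.8]
gripper_width: 0.0305
gripper_force: 0.0
```

Request:
{"name": "jog_arm", "arguments": {"deltas": [[[-0.3, -0.08, 0, -1, 0], [-0.3, 0, 0, -1.2, 0], [-0.3, 0, 0, -1, 0], [-0.3, 0, 0, 0, 0], [-0.3, 0, 0, 0, 0]]]}}

```text
time_s: 22.85
tcp_pos: [0.6411, -0.0667, 0.02]
eef_rot: [180.0, -0.0, -97.9]
contact_force: [-0.9, -0.5, 0.7]
gripper_width: 0.0309
gripper_force: 0.0
```

Request:
{"name": "jog_arm", "arguments": {"deltas": [[[-1, 0, 0, 0, 0], [-1, 0, 0, 0, 0], [-1, 0, 0, 0, 0], [-1, 0, 0, 0, 0]]], "force": 8}}

```text
time_s: 23.35
tcp_pos: [0.6413, -0.0667, 0.0206]
eef_rot: [-180.0, 0.0, -97.9]
contact_force: [0.2, -0.3, -0.2]
gripper_width: 0.0161
gripper_force: 8.0
```

Request:
{"name": "jog_arm", "arguments": {"deltas": [[[-1, 0, 0, 0.5, 0], [-1, 0, 0, 2, 0], [-1, 0, 0, 4, 0], [-1, 0, 0, 5, 0], [-1, 0, 0, 0, 0], [-1, 0, 0, 0, 0]]]}}

```text
time_s: 24.1
tcp_pos: [0.6411, -0.0666, 0.1359]
eef_rot: [-180.0, 0.0, -97.9]
contact_force: [-0.2, -0.4, -0.7]
gripper_width: 0.0162
gripper_force: 8.0
```

```bash
python3 - <<'E'
from h import *
im=snap('wrist','w9'); s=r.get_state(); print(s['tcp_pos'],s['contact_force'],s['gripper_width'],s['eef_rot'])
ci=r.camera_info('wrist'); p=np.array(s['tcp_pos']); t=np.radians(82.1); x=np.array([np.cos(t),np.sin(t),0])
for d in(-.0799,0,): print(d,proj(ci,[p+d*x-[0,0,.0111]]),proj(ci,[p+d*x-[0,0,.0111]+.0095*np.array([x[1],-x[0],0])]))
# brown mask in column profile
w=im[60:240,260:380]; hsv=cv2.cvtColor(w,cv2.COLOR_BGR2HSV); m=((hsv[...,0]>5)&(hsv[...,0]<20)&(hsv[...,1]>80)).astype(int)
for rr in range(0,180,8): print(60+rr,''.join('#' if v else '.' for v in m[rr,::2]))
E
```

```text
[ 0.64071689 -0.06666488  0.13502838] [ 0.63366377 -0.72285881 -1.13431621] 0.015608024016374499 [ 1.79946307e+02  3.50323169e-03 -9.79224013e+01]
-0.0799 [[312.35983471  91.94815535]] [[290.827083    91.95262534]]
0 [[312.39581545 257.18209992]] [[293.71570937 257.18261908]]
60 ............................................................
68 ............................................................
76 ............................................................
84 .........................................................#..
92 .........................####...............................
100 .....................############...................#.......
108 ..................######################....................
116 .................####################...............#.......
124 .................####################.......................
132 ..................###################................#......
140 ..................###################.......................
148 ..................##################..................#.....
156 ..................###################.................#.....
164 ..................###################.......................
172 ..................###################....##.................
180 ..................##################........................
188 ..................##################........................
196 ..................##################.....................#..
204 ..................##################.....................#..
212 ..................##################.....................#..
220 ...................#################........................
228 ...................#################........................
236 ..................###################.......................
```

The cigar is held level with its cap end about 80 mm behind the TCP. I'll carry it over the bed.

Request:
{"name": "jog_arm", "arguments": {"deltas": [[[-1, -1, 2, 0, 0.014], [-1, -2, 4.5, 0, 0], [-1, -2.3, 5, 0, 0], [-1, -2.3, 5, 0, 0], [-1, -2.3, 5, 0, 0], [-1, -2.3, 5, 0, 0], [-1, -2.3, 5, 0, 0], [-1, -2.3, 5, 0, 0]]]}}

```text
time_s: 25.15
tcp_pos: [0.4713, 0.2999, 0.1348]
eef_rot: [180.0, -0.1, -97.0]
contact_force: [0.8, 0.5, -0.4]
gripper_width: 0.0154
gripper_force: 8.0
```

Request:
{"name": "jog_arm", "arguments": {"deltas": [[[-1, -2.2, 5, 0, 0], [-1, -1.5, 3.5, 0, 0], [-1, -0.9, 2, 0, 0], [-1, 0, 0, 0, 0], [-1, 0, 0, 0, 0]]]}}

```text
time_s: 25.78
tcp_pos: [0.4271, 0.4025, 0.1351]
eef_rot: [180.0, -0.1, -97.1]
contact_force: [-0.3, -0.5, -0.1]
gripper_width: 0.016
gripper_force: 8.0
```

```bash
python3 g.py
```

```text
gauge x,y,z mm [ 43.26  19.43 135.1 ] F gauge [-0.52  0.2  -0.11] M [-0.02  0.06 -0.06] rot [ 1.7997e+02 -6.0000e-02 -9.7110e+01] 25.775 0.016015834456299036
```

Request:
{"name": "jog_arm", "arguments": {"deltas": [[[-1, 0.1, 0.31, -1, 0], [-1, 0, 0, -2, 0], [-1, 0, 0, -2, 0], [-1, 0, 0, -1, 0], [-1, 0, 0, 0, 0], [-1, 0, 0, 0, 0]]]}}

```text
time_s: 26.52
tcp_pos: [0.4287, 0.4066, 0.0761]
eef_rot: [-180.0, 0.0, -97.1]
contact_force: [0.2, 0.3, -0.2]
gripper_width: 0.0161
gripper_force: 8.0
```

```bash
python3 g.py; python3 - <<'E'
from h import *
import pickle
pickle.dump(r.camera_info('wrist'),open('w10.pkl','wb'))
im=snap('wrist','w10'); cv2.imwrite('pics/q6.png',cv2.resize(im[40:340,180:480],None,fx=2,fy=2,interpolation=cv2.INTER_CUBIC))
E
```

```text
gauge x,y,z mm [47.55 18.34 76.12] F gauge [ 0.32 -0.2  -0.15] M [ 0.1   0.13 -0.04] rot [-1.7997e+02  4.0000e-02 -9.7110e+01] 26.525 0.016090121193455188
```

View pics/q6.png

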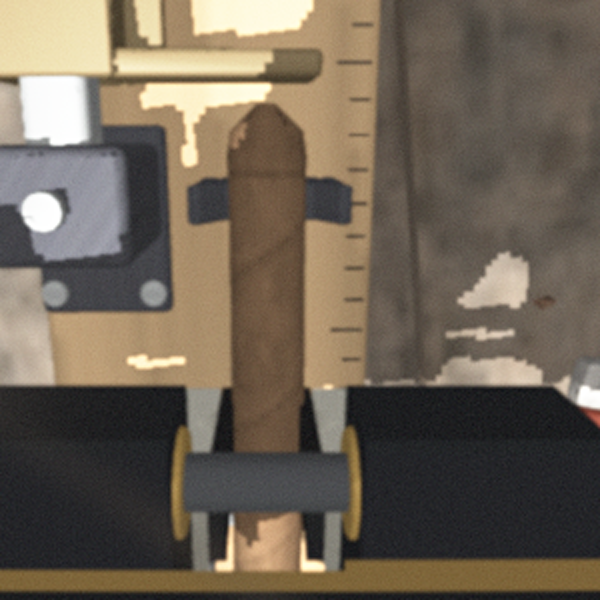

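The cigar is over the cradles, centred to within about 1 mm. Its cap is at row 104 and the flag face at row 82, a gap of about 5 mm, which matches my numbers. I'll lower it, then close the gap by feel.

Request:
{"name": "jog_arm", "arguments": {"deltas": [[[-1, 0, 0, -0.5, 0], [-1, 0, 0, -0.5, 0], [-1, 0, 0, -0.2, 0], [-1, 0, 0, 0, 0], [-1, -0.02, -0.2, 0, 0], [-1, -0.02, -0.15, 0, 0], [-1, 0, 0, 0, 0], [-1, 0, 0, 0, 0]]]}}

```text
time_s: 27.58
tcp_pos: [0.428, 0.403, 0.0637]
eef_rot: [-180.0, 0.0, -97.1]
contact_force: [-0.2, 0.2, -0.1]
gripper_width: 0.0159
gripper_force: 8.0
```

```bash
python3 g.py
```

```text
gauge x,y,z mm [43.82 18.63 63.68] F gauge [ 0.17  0.27 -0.12] M [ 0.03  0.07 -0.05] rot [-1.7999e+02  1.0000e-02 -9.7100e+01] 27.575 0.0159186042187387
```

Request:
{"name": "jog_arm", "arguments": {"deltas": [[[-1, -0.006, -0.05, 0, 0], [-1, 0, 0, 0, 0]]]}}

```text
time_s: 27.82
tcp_pos: [0.4279, 0.4024, 0.0636]
eef_rot: [180.0, -0.0, -97.1]
contact_force: [-0.2, -0.6, -0.1]
gripper_width: 0.0158
gripper_force: 8.0
```

```bash
python3 g.py
```

```text
gauge x,y,z mm [43.26 18.66 63.56] F gauge [-0.66  0.14 -0.06] M [ 0.01  0.1  -0.01] rot [180.   -0.  -97.1] 27.825 0.015841717720023085
```

Request:
{"name": "jog_arm", "arguments": {"deltas": [[[-1, -0.006, -0.05, 0, 0], [-1, 0, 0, 0, 0]]]}}

```text
time_s: 28.08
tcp_pos: [0.4278, 0.4019, 0.0636]
eef_rot: [180.0, -0.0, -97.1]
contact_force: [-0.5, -0.2, 0.7]
gripper_width: 0.0161
gripper_force: 8.0
```

```bash
python3 g.py
```

```text
gauge x,y,z mm [42.76 18.68 63.56] F gauge [-0.31  0.5   0.68] M [-0.01  0.1  -0.04] rot [180.   -0.  -97.1] 28.075 0.01609798818164388
```

Request:
{"name": "jog_arm", "arguments": {"deltas": [[[-1, -0.006, -0.05, 0, 0], [-1, 0, 0, 0, 0]]]}}

```text
time_s: 28.32
tcp_pos: [0.4278, 0.4014, 0.0636]
eef_rot: [-180.0, -0.0, -97.1]
contact_force: [-0.6, -0.8, -0.1]
gripper_width: 0.0162
gripper_force: 8.0
```

```bash
python3 g.py
```

```text
gauge x,y,z mm [42.24 18.66 63.58] F gauge [-0.84  0.54 -0.1 ] M [ 0.09  0.1  -0.03] rot [-180.     -0.    -97.11] 28.325 0.016166437313752776
```

Request:
{"name": "jog_arm", "arguments": {"deltas": [[[-1, -0.006, -0.05, 0, 0], [-1, 0, 0, 0, 0]]]}}

```text
time_s: 28.58
tcp_pos: [0.4277, 0.4009, 0.0635]
eef_rot: [180.0, -0.0, -97.1]
contact_force: [1.2, 0.8, -0.9]
gripper_width: 0.0161
gripper_force: 8.0
```

```bash
python3 g.py
```

```text
gauge x,y,z mm [41.71 18.68 63.54] F gauge [ 0.92 -1.12 -0.92] M [ 0.01  0.1  -0.01] rot [180.    -0.   -97.11] 28.575 0.016120008814522236
```

Request:
{"name": "jog_arm", "arguments": {"deltas": [[[-1, -0.005, -0.04, 0, 0], [-1, 0, 0, 0, 0]]]}}

```text
time_s: 28.82
tcp_pos: [0.4276, 0.4006, 0.0636]
eef_rot: [180.0, 0.0, -97.1]
contact_force: [-0.2, 0.7, -0.1]
gripper_width: 0.0161
gripper_force: 8.0
```

```bash
python3 g.py
```

```text
gauge x,y,z mm [41.38 18.67 63.58] F gauge [ 0.69  0.29 -0.11] M [ 0.09  0.13 -0.01] rot [180.     0.   -97.11] 28.825 0.016133107473586247
```

Request:
{"name": "jog_arm", "arguments": {"deltas": [[[-1, -0.005, -0.04, 0, 0], [-1, 0, 0, 0, 0]]]}}

```text
time_s: 29.08
tcp_pos: [0.4276, 0.4003, 0.0636]
eef_rot: [-180.0, 0.0, -97.1]
contact_force: [-0.1, 1.3, -0.4]
gripper_width: 0.0155
gripper_force: 8.0
```

```bash
python3 g.py; python3 - <<'E'
from h import *
im=snap('wrist','w11'); a=cv2.imread('pics/w10.png')
for n,i in(('w10',a),('w11',im)):
    g=i[50:110,308:319].mean(1); print(n); print([(50+k,*g[k].astype(int)) for k in range(0,60,1) if k%1==0 and 12<=k<50])
E
```

```text
gauge x,y,z mm [41.09 18.68 63.61] F gauge [ 1.25  0.24 -0.35] M [ 0.34  0.24 -0.04] rot [-1.80e+02  2.00e-02 -9.71e+01] 29.075 0.015497937422753289
w10
[(62, np.int64(117), np.int64(155), np.int64(185)), (63, np.int64(113), np.int64(151), np.int64(179)), (64, np.int64(106), np.int64(143), np.int64(168)), (65, np.int64(110), np.int64(150), np.int64(173)), (66, np.int64(126), np.int64(168), np.int64(192)), (67, np.int64(138), np.int64(182), np.int64(205)), (68, np.int64(143), np.int64(186), np.int64(207)), (69, np.int64(145), np.int64(188), np.int64(208)), (70, np.int64(142), np.int64(185), np.int64(205)), (71, np.int64(128), np.int64(168), np.int64(187)), (72, np.int64(118), np.int64(154), np.int64(172)), (73, np.int64(118), np.int64(153), np.int64(170)), (74, np.int64(118), np.int64(153), np.int64(169)), (75, np.int64(107), np.int64(141), np.int64(160)), (76, np.int64(84), np.int64(114), np.int64(132)), (77, np.int64(62), np.int64(85), np.int64(100)), (78, np.int64(51), np.int64(70), np.int64(81)), (79, np.int64(46), np.int64(64), np.int64(75)), (80, np.int64(55), np.int64(77), np.i
[... 2163 characters left out ...]
 np.int64(121)), (86, np.int64(75), np.int64(103), np.int64(119)), (87, np.int64(73), np.int64(100), np.int64(115)), (88, np.int64(69), np.int64(95), np.int64(110)), (89, np.int64(62), np.int64(85), np.int64(99)), (90, np.int64(55), np.int64(77), np.int64(90)), (91, np.int64(53), np.int64(71), np.int64(85)), (92, np.int64(55), np.int64(74), np.int64(92)), (93, np.int64(59), np.int64(79), np.int64(101)), (94, np.int64(60), np.int64(80), np.int64(102)), (95, np.int64(59), np.int64(78), np.int64(101)), (96, np.int64(59), np.int64(79), np.int64(101)), (97, np.int64(60), np.int64(80), np.int64(102)), (98, np.int64(62), np.int64(82), np.int64(105)), (99, np.int64(63), np.int64(84), np.int64(107))]
```

Contact shows in the force (1.2 N) and the moment, and the picture has no gap left. I'll release and lift straight up.

Request:
{"name": "jog_arm", "arguments": {"deltas": [[[-1, 0, 0, -0.03, 0], [-0.8, 0, 0, 0, 0], [-0.6, 0, 0, 0, 0], [-0.35, 0, 0, 0, 0], [-0.35, 0, 0, 0, 0], [-0.35, 0, 0, 0, 0], [-0.35, 0, 0, 0.5, 0], [-0.35, 0, 0, 1, 0]]]}}

```text
time_s: 30.12
tcp_pos: [0.4275, 0.3999, 0.0785]
eef_rot: [180.0, -0.0, -97.1]
contact_force: [0.6, -0.1, 0.1]
gripper_width: 0.0284
gripper_force: 0.0
```

Request:
{"name": "jog_arm", "arguments": {"deltas": [[[-0.35, 0, 0, 2, 0], [-0.35, 0, 0, 3, 0], [-0.35, 0, 0, 3, 0], [-0.35, 0, 1, 1, 0], [-0.35, 0, 0, 0, 0], [-0.35, 0, 0, 0, 0]]]}}

```text
time_s: 30.88
tcp_pos: [0.4271, 0.4097, 0.1671]
eef_rot: [179.9, -0.1, -97.1]
contact_force: [-0.8, -0.5, -0.1]
gripper_width: 0.0285
gripper_force: 0.0
```

```bash
python3 g.py; python3 - <<'E'
from h import *
im=snap('wrist','w12b'); ci=r.camera_info('wrist'); G=np.load('poses.npz')['G']
c,s=np.cos(G[3]),np.sin(G[3])
def P(x,y,z): return proj(ci,[[G[0]+(c*x-s*y)/1000,G[1]+(s*x+c*y)/1000,(z-3)/1000]])[0]
# flag top edge, cigar tip, cigar sides expected
for n,q in dict(flagface=(-38.6,18.8,66),flagend=(-38.6,30.8,66),flagback=(-44.6,18.8,66),cigtip=(-38.6,18.8,52),L=(0,9.3,52),R=(0,28.3,52),L2=(30,9.3,52),R2=(30,28.3,52)).items(): print(n,np.round(P(*q),1))
u,v=P(-38.6,18.8,58).astype(int); g=cv2.cvtColor(im,cv2.COLOR_BGR2GRAY)
print('col',u,'rows',v-12,g[v-12:v+13,u-3:u+4].mean(1).astype(int))
for x in(-15,8,30):
    u,v=P(x,18.8,52).astype(int); print('row',v,'cols',u-24,g[v-1:v+2,u-24:u+25].mean(0).astype(int))
E
```

```text
gauge x,y,z mm [ 50.34  20.34 167.09] F gauge [-0.56  0.72 -0.07] M [ 0.07  0.09 -0.01] rot [ 1.7994e+02 -9.0000e-02 -9.7110e+01] 30.875 0.028549188928151992
flagface [310.3  85. ]
flagend [327.1  85. ]
flagback [310.3  76.1]
cigtip [310.4  86.3]
L [298.4 138.1]
R [322.6 138.1]
L2 [298.9 175.6]
R2 [322.3 175.5]
col 310 rows 73 [145 148 148 152 175 197 206 198 157 108  82  71  68  73  75  75  77  79
  78  81  78  76  80  79  80]
row 118 cols 286 [131 127 123 113 109 110 110 112 112 114 114 115 110  97  79  70  76  75
  78  81  80  84  85  87  88  89  90  88  86  84  80  81  80  73  76  75
  92 110 119 124 122 123 123 123 118 117 111 114 122]
row 148 cols 286 [133 133 132 133 137 134 137 133 134 134 136 140 134 118  89  74  73  80
  83  83  84  84  87  89  86  88  87  90  84  84  84  82  78  73  70  75
 104 135 150 149 149 147 146 146 144 142 140 141 138]
row 175 cols 286 [135 140 138 138 138 139 138 135 135 137 137 134 132 121  92  73  71  73
  73  76  76  79  79  82  85  85  87  85  85  82  80  73  75  71  70  74
 102 134 147 150 150 150 159 166 165 166 161 158 152]
```

```bash
python3 - <<'E'
from h import *
im=cv2.imread('pics/w12b.png'); g=cv2.cvtColor(im,cv2.COLOR_BGR2GRAY)
print('rows',list(range(62,100,1)))
for u in(285,290,295,300,304,308,311,314,318,322,325,328): print(u,g[62:100,u-1:u+2].mean(1).astype(int).tolist())
E
```

```text
rows [62, 63, 64, 65, 66, 67, 68, 69, 70, 71, 72, 73, 74, 75, 76, 77, 78, 79, 80, 81, 82, 83, 84, 85, 86, 87, 88, 89, 90, 91, 92, 93, 94, 95, 96, 97, 98, 99]
285 [185, 172, 168, 170, 170, 168, 171, 163, 147, 130, 127, 130, 129, 129, 144, 174, 198, 208, 214, 223, 225, 204, 150, 104, 151, 223, 237, 235, 234, 234, 234, 235, 235, 234, 235, 235, 235, 235]
290 [237, 238, 238, 238, 238, 238, 237, 214, 167, 137, 134, 134, 136, 133, 145, 174, 197, 207, 213, 220, 224, 202, 149, 113, 164, 230, 239, 238, 238, 237, 238, 238, 236, 231, 235, 237, 237, 230]
295 [243, 243, 243, 243, 243, 244, 241, 207, 155, 143, 144, 144, 144, 139, 150, 174, 196, 206, 211, 218, 218, 175, 119, 101, 175, 239, 246, 244, 243, 245, 245, 240, 197, 148, 142, 140, 139, 137]
300 [242, 243, 242, 243, 244, 240, 207, 157, 142, 144, 144, 144, 145, 142, 147, 175, 196, 205, 212, 213, 185, 125, 74, 82, 170, 238, 245, 245, 246, 244, 232, 194, 134, 95, 87, 83, 83, 79]
304 [244, 245, 244, 245, 245, 242, 225, 192, 166, 151, 146, 147, 147, 144, 150, 175, 195, 207, 212, 199, 147, 90, 68, 67, 96, 135, 141, 138, 123, 99, 78, 72, 70, 71, 69,
[... 604 characters left out ...]
, 149, 149, 149, 152, 176, 196, 188, 147, 115, 103, 89, 71, 68, 96, 136, 143, 132, 108, 88, 74, 69, 72, 68, 69, 68, 69, 70]
322 [244, 245, 245, 245, 246, 242, 215, 170, 151, 147, 147, 148, 148, 146, 151, 174, 192, 190, 187, 181, 159, 110, 73, 65, 96, 134, 149, 149, 151, 146, 140, 132, 124, 122, 118, 112, 104, 102]
325 [245, 244, 244, 244, 245, 245, 244, 236, 200, 157, 146, 147, 145, 144, 139, 154, 158, 127, 105, 96, 92, 83, 79, 98, 125, 143, 147, 146, 148, 149, 147, 149, 148, 147, 148, 149, 146, 149]
328 [243, 243, 243, 243, 243, 244, 244, 235, 194, 153, 144, 145, 145, 143, 138, 131, 127, 125, 124, 123, 126, 128, 132, 141, 145, 146, 145, 144, 145, 147, 145, 146, 146, 144, 146, 143, 148, 145]
```

In the last picture the flag's dark front edge at rows 84–85 runs straight into the cigar, with no bright board between them (columns 308–314), and the cigar lies parallel to the gauge. I'm handing in.

```bash
python3 -c "
from plant import r
print(r.close_job())"
```

```text
the job is handed in; nothing more can be done
None
```

I handed the job in at about 31 s: the stop is on the bar at its click, and the cigar lies in the bed with its cap end against the flag. I judged this from the forces and pictures; the hand-in returned no verdict.

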